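Get the bar-cart blender ready and start it

TASK

Set the lidded blender jug upright and fully home on the two pegs of the blender base inside the splash guard, lowering it in the grip rather than dropping it. Then push the guard's door shut until it seats on its catch and stays shut, and after that swing the red start lever fully over, away from you. Leave the mixing tin and the citrus press standing where they are.

Things in the scene. Friction and masses are not known exactly. Their poses are not given: they have to be found in the camera images.
- jug: lidded clear blender jug, black foot and lid. Origin: centre of underside, z up. 60 mm thick along its x, 84 mm along its y; clear body (grip across the 60 mm) 18 to 120 mm up, lid (64 x 88) to 134, brass cap to 144 mm. In the underside two round holes, 16 mm wide, 18 mm deep, 24 mm either side of the origin along y. About 0.45 kg. Fits the pegs either way round (half turn)
- blender: fixed black blender base with smoked, brass-edged splash guard, open on top. Origin: centre of underside, on the cart top; its front (door) faces its -x, y left. Guard y -106 to 106, x -98 to 100 mm, walls 6 mm thick, top edge 140 mm up. Brass catch housing (top 130 mm up) outside the right front corner at x -103, y -120. Motor block inside: 110 x 130 mm, deck 60 mm up
- seat (a point): point on the deck where the jug's origin belongs: midway between the two steel pegs, at their foot, 60 mm above the cart. Axes parallel to the blender's. Pegs 12 mm thick, 14 mm tall, tapered tips, 24 mm either side along y; the jug's y goes along this y
- guard_door (a joint): angle of the smoked door in rad: 0 shut, growing as it swings open to the front (the blender's -x) about the upright hinge at its left edge. Stays where it is left. A sprung roller catch at the right edge resists from about 0.1 rad; past about 0.04 rad it draws the door home and holds it at 0. Takes about 5 N at the free edge
- door_hinge (a point): point on the door's hinge axis, 138 mm above the cart; axes turn with the door: -y runs along the door to its free edge, -x is the outward side to push on. Door 8 mm thick (outer face 4 mm out), 186 mm from hinge to free edge, from 20 to 138 mm above the cart
- door_edge (a point): point at the door's free edge, 186 mm from the hinge axis, 138 mm above the cart, same axes
- start_lever (a joint): angle of the red start lever in rad: 0 as found, leaning to the front (the blender's -x); 1.0 swung fully over to the back (+x). Stays where it is left
- start_lever_tip (a point): centre of the lever's red ball knob, 26 mm across, on a 10 mm rod. The lever turns about a level axis along the blender's y, 37 mm above the cart, 80 mm from this point; pivot at blender x -30, y -165 mm. Knob starts 107 mm up, 38 mm to the front of the pivot, ends as far to the back. Its block is 70 x 50 mm, top 40 mm up
- tin: steel mixing tin standing upright, 80 mm across the rim, 125 mm tall; origin at its underside. Bystander
- press: matte black citrus press, 200 x 100 mm foot, 170 mm tall; origin at its underside. Bystander

How it is judged:
By the outcome, as a careful person would: the job done as asked, in the order asked, and still so for the second after the job is handed in, with the robot touching nothing.
It also fails if it takes over 64 s, if anything falls off the work surface, if the arm or the gripper's body presses on something with over 40 N, if the wrist force passes 120 N, or if a joint passes its speed limit or range.

ROBOT

A 6-joint arm with a two-finger parallel gripper is mounted at the origin on the work surface. World frame = base frame: x ahead of the robot, y to its left, z up, the work surface at z = 0. Lengths are in m, angles in rad, forces in N, time in s.
With the tool pointing down it reaches from about 0.3 to 1 m from the base axis. Payload 5.1 kg.
Tool frame: the origin (TCP) lies midway between the tips of the shut fingers; the grasp point (between the pads) lies 19 mm behind it; z points along the fingers, y is the line along which they close (so a half turn about z gives the same grasp; the last joint's range is limited). The gripper opens to 95 mm and grips with 3 to 60 N. Pads are 20 mm wide; open, the fingers measure 119 mm over their backs; the gripper's body (75 mm by 180 mm) begins 59 mm behind the grasp point.
Start: joints at [1.173, 0.124, 1.65, -0, 1.367, -0.083], TCP at [0.201, 0.618, 0.215] pointing down, gripper open.
Joint ranges: [-2.61, 2.61], [-1.02, 2.33], [0.03, 2.71], [-1.35, 4.49], [0.32, 2.68], [-2.91, 2.91]. Speed limits (rad/s): [2.57, 2.57, 3.14, 3.14, 3.14, 3.14].

INTERFACE

Orientations are given as a unit quaternion [w, x, y, z].
In Python, from cell import robot gives the robot as it stands.
- The arm moves only by the shell command python3 -m handwheel 'ROWS'. ROWS is JSON, a list of rows, each a list of 5 numbers: the opening, from -1 (shut) to 1 (fully open), then the shift along the tool's x, y, z in units of 0.25 m (1.0 is 0.25 m), then the turn about the tool's z in units of pi rad (1.0 is pi rad). In form: [[fingers, tx, ty, tz, yaw], ...]. A call has 1 to 20 rows; each row is the pose to reach, as a shift and turn from the pose commanded when the call began, along the tool's axes at that moment, turning the shorter way round; what a row does not reach only later rows make up. A row lasts 1/8 s, in which the tool goes at most 62.5 mm and 10.7 degrees, less where a joint would pass 70% of its speed; a pose out of reach is approached as far as the arm can. A call with a number of a shift or a turn outside -1 to 1 is refused whole. A call with a gripper value outside its range is refused whole. The fingers move at their own pace and stop on an object; the grip force is fixed at half the most. Time passes only in rows, so rows that repeat a pose let the fingers close. It gives the time, the measured TCP pose, the force, the opening and the grip force at its end, in the units of the state.
- robot.get_state(): the state, without advancing time (a new reading comes with each control period).
- robot.camera(name): name is "side" or "top" or "wrist"; returns the picture (400x640x3 uint8, red, green, blue); there is no depth.
- robot.camera_model(name): a dict with "intrinsics" (3x3 intrinsics, pixels), "eye" and "rotation" of the camera in the world; the wrist camera has in their place "hand_eye" (4x4, takes a point from camera to tool coordinates, whose origin is the TCP and whose axes are the flange's). Camera axes: x right, y up, looking along -z (the intrinsics and any distortion apply to the point x, -y, -z); pixel columns grow to the right and rows downward; lengths in m; the calibration is good to about 2 mm. A picture is of the moment at which its call begins: read the wrist's pose just before it. camera_model takes no time and is no camera call.
- robot.sign_off(): hands the job in; it is judged then, once.
The state is a dict: "time_s": time; "qpos": joint angles; "joint_vel": joint speeds; "joint_efforts": joint torques, N m; "tool_pos": TCP position; "tcp_rot": TCP orientation; "wrist_force": force on the tool from outside, world axes, zero at the start; "wrist_torque": the same for the moment, N m; "width": finger opening in m; "gripper_force": force on a finger pad.
Only numpy, scipy, OpenCV 4.12 (cv2) and the standard library are available. Lean on these libraries where they do the work, as an engineer would, in place of code of your own. Each camera call takes 0.05 s, during which the arm holds its last target. There are 200 camera calls.

## Working session

There is one attempt and no reset: what is moved stays moved. The work goes in short steps, Python scripts to look and compute and a shell command to move; the robot and the scene stay as the last step left them, time stands still between calls to the robot, and variables do not carry over. Pictures are saved under pics/ and viewed, at most 10 in all, crops included, and the job is handed in when it is done.

```bash
mkdir -p pics; ls; python3 - <<'E'
from cell import robot
import cv2,numpy as np
np.set_printoptions(precision=4,suppress=True)
s=robot.get_state()
for n in("side","top"):
    cv2.imwrite(f"pics/{n}0.png",robot.camera(n)[:,:,::-1]); 
for n in("side","top","wrist"): print(n,robot.camera_model(n))
print(s)
E
```

```text
pics
side {'intrinsics': array([[385.3206,   0.    , 318.6538],
       [  0.    , 385.3206, 200.175 ],
       [  0.    ,   0.    ,   1.    ]]), 'eye': array([0.3675, 0.5572, 0.7592]), 'rotation': array([-0.1147, -0.0516,  0.3866,  0.9136])}
top {'intrinsics': array([[378.7223,   0.    , 322.4078],
       [  0.    , 378.7223, 195.842 ],
       [  0.    ,   0.    ,   1.    ]]), 'eye': array([ 0.3534, -0.1139,  1.2257]), 'rotation': array([-0.6994, -0.0631,  0.0636,  0.7091])}
wrist {'intrinsics': array([[342.4336,   0.    , 322.4207],
       [  0.    , 342.4336, 204.2441],
       [  0.    ,   0.    ,   1.    ]]), 'hand_eye': array([[ 0.0006,  0.9594,  0.2821,  0.0798],
       [ 1.    , -0.0005, -0.0006,  0.0007],
       [-0.0004,  0.2821, -0.9594, -0.1699],
       [ 0.    ,  0.    ,  0.    ,  1.    ]])}
{'time_s': 0.0, 'qpos': array([ 1.1734,  0.1245,  1.6517, -0.    ,  1.3675, -0.0826]), 'joint_vel': array([-0.0037, -0.0013, -0.0001,  0.001 , -0.0009, -0.001 ]), 'joint_efforts': array([ -0.0011, -41.7623, -35.993 ,   0.0773,   0.0491,  -0.0002]), 'tool_pos': array([0.201 , 0.6174, 0.2134]), 'tcp_rot': array([-0.0002,  0.1567,  0.9876, -0.001 ]), 'wrist_force': array([ 0.0105,  0.2864, -0.7349]), 'wrist_torque': array([ 0.0272, -0.0138, -0.0477]), 'gripper_force': 0.0, 'width': 0.0954136282980906}
```

View pics/top0.png

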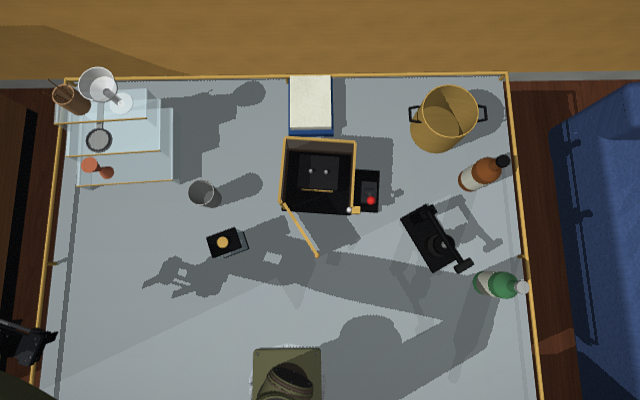

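View pics/side0.png

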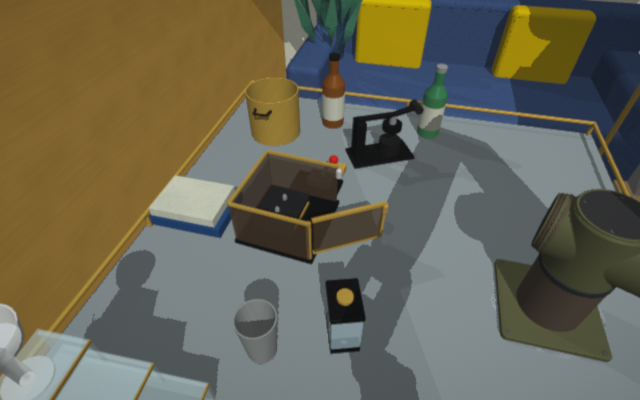

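```bash
cat > h.py <<'E'
import numpy as np,cv2
from scipy.spatial.transform import Rotation as R
from cell import robot
np.set_printoptions(precision=4,suppress=True)
def rot(q): return R.from_quat(np.roll(q,-1)).as_matrix()
def cam(n,s=None):
    m=robot.camera_model(n)
    if n!="wrist": return m["intrinsics"],np.array(m["eye"]),rot(m["rotation"])
    H=np.array(m["hand_eye"]);T=rot(s["tcp_rot"])
    return m["intrinsics"],s["tool_pos"]+T@H[:3,3],T@H[:3,:3]
def ray(c,px):
    K,e,M=c; d=np.linalg.inv(K)@[px[0],px[1],1]; d=M@[d[0],-d[1],-d[2]]
    return e,d/np.linalg.norm(d)
def plane(c,px,z): e,d=ray(c,px); return e+d*(z-e[2])/d[2]
def tri(c1,p1,c2,p2):
    a,u=ray(c1,p1); b,v=ray(c2,p2)
    t=np.linalg.lstsq(np.c_[u,-v],b-a,rcond=None)[0]
    p,q=a+u*t[0],b+v*t[1]; return (p+q)/2,np.linalg.norm(p-q)
def proj(c,X):
    K,e,M=c; p=M.T@(np.asarray(X)-e); p=K@[p[0],-p[1],-p[2]]; return p[:2]/p[2]
E
python3 - <<'E'
from h import *
t=cv2.imread("pics/top0.png");s=cv2.imread("pics/side0.png")
def crop(im,x,y,w,h,k): 
    return cv2.resize(im[y:y+h,x:x+w],None,fx=k,fy=k,interpolation=cv2.INTER_CUBIC)
def br(i): return cv2.convertScaleAbs(i,alpha=1.6,beta=20)
A=crop(t,270,130,120,135,4)   #480x540
B=crop(t,200,220,60,50,5)    #300x250
C=crop(s,315,270,60,55,5)    #300x275
o=np.zeros((540,790,3),np.uint8);o[:540,:480]=A;o[:250,485:785]=B;o[255:530,485:785]=C
cv2.imwrite("pics/comp0.png",br(o))
T,S=cam("top"),cam("side")
for n,a,b in [("cap",(222,242),(345,297)),("pegL",(310,171),(277,210)),("pegR",(326,171),(285,197)),("knob",(371,201),(334,159)),("dooredge",(317,256),(385,205))]:
    print(n,*tri(T,a,S,b))
E
```

```text
cap [0.4204 0.1727 0.1375] 0.0005036017194727502
pegL [ 0.6444 -0.0781  0.0625] 0.0003407466477703097
pegR [ 0.6417 -0.1289  0.0623] 0.004329489812326925
knob [ 0.5387 -0.2614  0.1066] 0.00023347156801032157
dooredge [ 0.379  -0.0981  0.125 ] 0.0025468746204320605
```

View pics/comp0.png

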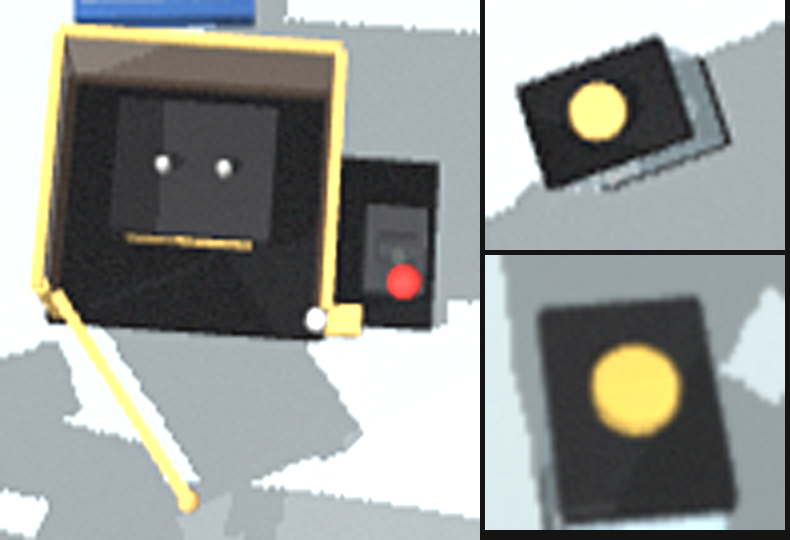

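The top view shows the jug lid at about (224,242), its cap at (222,242) and the pegs at (310,170) and (326,172). The knob is at (371,200), and the door is open with its free edge at (317,255). Next I'll measure these properly.

```bash
python3 - <<'E'
from h import *
T,S=cam("top"),cam("side")
f=lambda x,y:((x+.5)/4+270-.5,(y+.5)/4+130-.5)
g=lambda x,y:((x-485+.5)/5+200-.5,(y+.5)/5+220-.5)
k=lambda x,y:((x-485+.5)/5+315-.5,(y-255+.5)/5+270-.5)
for nm,c,P in (("top",T,[g(517,87),g(660,37),g(692,135),g(550,188)]),("side",S,[k(540,310),k(699,297),k(735,498),k(562,523)])):
    q=np.array([plane(c,p,.134)[:2] for p in P]);print(nm,q.tolist(),"ctr",q.mean(0))
    (ct,sz,a)=cv2.minAreaRect((q*1000).astype(np.float32));print(ct,sz,a)
print("cap",tri(T,g(597,111),S,k(636,390)))
for nm,p in(("pL",f(163,163)),("pR",f(225,168))): print(nm,plane(T,p,.071))
print("knob",plane(T,f(404,282),.107))
for nm,p in(("BL",f(62,28)),("BR",f(345,42)),("FL",f(38,285)),("FRcatch",f(345,318))): print(nm,plane(T,p,.14))
print("edge",plane(T,f(189,500),.138),"hinge?",plane(T,f(60,297),.138))
E
```

```text
top [[0.43576903812450307, 0.2201036013173252], [0.46343087835411156, 0.13871615920710162], [0.4070119219841612, 0.11885218007366082], [0.3781672825139196, 0.19895442894636317]] ctr [0.4211 0.1692]
(421.4625244140625, 169.27767944335938) (61.360435485839844, 85.9458999633789) 19.8038330078125
side [[0.463730286260944, 0.14448932632618666], [0.40569459299891564, 0.12366186976570864], [0.37815194069740365, 0.2040128611144465], [0.43532248857267597, 0.22842790558273324]] ctr [0.4207 0.1751]
(420.508544921875, 176.04489135742188) (61.99830627441406, 89.498291015625) 18.92064094543457
cap (array([0.4209, 0.1725, 0.1384]), np.float64(0.0005651117361898275))
pL [ 0.6445 -0.0795  0.071 ]
pR [ 0.6398 -0.128   0.071 ]
knob [ 0.5412 -0.2603  0.107 ]
BL [ 0.7323 -0.0067  0.14  ]
BR [ 0.7184 -0.2185  0.14  ]
FL [0.5371 0.01   0.14  ]
FRcatch [ 0.5099 -0.2123  0.14  ]
edge [ 0.3813 -0.098   0.138 ] hinge? [ 0.5284 -0.0058  0.138 ]
```

```bash
cat >> h.py <<'E'
def go(p,yaw=None,s=None):
    "units for row: target TCP p (world), world angle (deg) of tool y axis (mod 180)"
    s=s or robot.get_state(); T=rot(s["tcp_rot"]); d=T.T@(np.asarray(p)-s["tool_pos"])/.25
    cur=np.degrees(np.arctan2(T[1,1],T[0,1])); r=0
    if yaw is not None: r=-((yaw-cur+90)%180-90)/180
    print("yawnow %.2f"%cur,"pos",s["tool_pos"],"row",d,"turn %.4f"%r,"q6 %.2f"%s["qpos"][5],"t %.1f"%s["time_s"])
E
python3 -c "
from h import *
go([.421,.172,.24],19.3)"
```

```text
yawnow 71.96 pos [0.2011 0.6175 0.2135] row [-1.3883 -1.4222 -0.1035] turn 0.2926 q6 -0.08 t 0.1
```

```bash
python3 -m handwheel '[[1,-0.9,-0.9,-0.1,0],[1,-0.9,-0.9,-0.1,0],[1,-0.9,-0.9,-0.1,0],[1,-0.9,-0.9,-0.1,0],[1,-0.9,-0.9,-0.1,0],[1,-0.9,-0.9,-0.1,0],[1,-0.9,-0.9,-0.1,0]]'; python3 -m handwheel '[[1,-0.49,-0.52,0,0.293],[1,-0.49,-0.52,0,0.293],[1,-0.49,-0.52,0,0.293],[1,-0.49,-0.52,0,0.293],[1,-0.49,-0.52,0,0.293],[1,-0.49,-0.52,0,0.293],[1,-0.49,-0.52,0,0.293],[1,-0.49,-0.52,0,0.293]]'
python3 - <<'E'
from h import *
s=robot.get_state(); im=robot.camera("wrist")[:,:,::-1]; cv2.imwrite("pics/w1.png",im)
go([.421,.172,.24],19.3)
c=cam("wrist",s); print("expect cap",proj(c,[.421,.1725,.144]))
hsv=cv2.cvtColor(im,cv2.COLOR_BGR2HSV)
m=cv2.inRange(hsv,(15,100,100),(35,255,255))
n,l,st,ce=cv2.connectedComponentsWithStats(m)
for i in range(1,n):
    if st[i][4]>200: print(st[i],ce[i],plane(c,ce[i],.144))
E
```

```text
time_s: 0.98
tool_pos: [0.3456, 0.3342, 0.2394]
tcp_rot: [-0.0, 0.157, 0.988, 0.0]
wrist_force: [-0.2, 0.4, -1.4]
width: 0.095
gripper_force: 0.0
time_s: 1.98
tool_pos: [0.4216, 0.1735, 0.2395]
tcp_rot: [-0.0, 0.578, 0.816, -0.0]
wrist_force: [-0.3, 0.0, 0.9]
width: 0.0952
gripper_force: 0.0
yawnow 19.33 pos [0.4216 0.1733 0.2395] row [-0.0042 -0.0041 -0.0018] turn 0.0002 q6 -0.07 t 2.0
expect cap [320.7565 207.9806]
[585   0  45  77 635] [606.6252  37.8047] [0.57   0.3583 0.144 ]
[ 303  188   38   38 1165] [321.4232 206.6558] [0.4211 0.1737 0.144 ]
[494 287  32  59 574] [513.8815 316.547 ] [0.6174 0.1341 0.144 ]
[120 297  12  49 245] [124.0694 321.2449] [0.2896 0.0135 0.144 ]
[218 331 117  41 575] [268.6    344.4139] [0.4192 0.033  0.144 ]
[ 293  331  294   41 2304] [443.809  365.6502] [0.581 0.065 0.144]
```

View pics/w1.png

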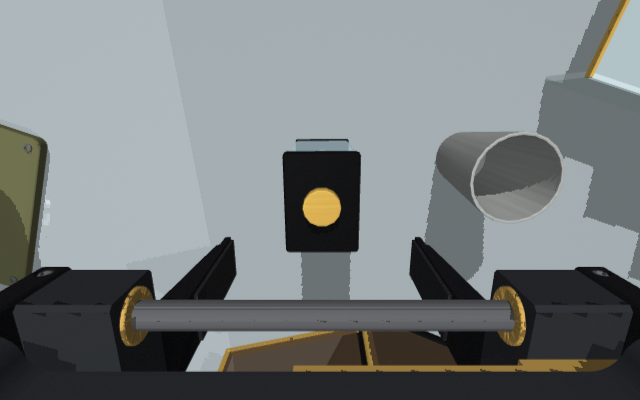

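The wrist view has the jug lid squarely between the fingers, with the cap at (321,207), about (0.421, 0.174). The tin is well clear, so I'll go down and grip.

```bash
python3 -m handwheel '[[1,0,0,0.2,0],[1,0,0,0.35,0],[1,0,0,0.5,0],[1,0,0,0.58,0],[1,0,0,0.65,0],[1,0,0,0.65,0],[-1,0,0,0.65,0],[-1,0,0,0.65,0],[-1,0,0,0.65,0],[-1,0,0,0.65,0],[-1,0,0,0.65,0],[-1,0,0,0.65,0],[-1,0,0,0.65,0],[-1,0,0,0.65,0]]'; python3 -c "
from h import *
go([.421,.1737,.25],19.3); print(robot.get_state()['wrist_force'])"
```

```text
time_s: 3.78
tool_pos: [0.4221, 0.173, 0.0777]
tcp_rot: [0.0, 0.579, 0.815, 0.0]
wrist_force: [-1.8, -0.6, 6.2]
width: 0.0635
gripper_force: 30.0
yawnow 19.23 pos [0.4221 0.173  0.0777] row [ 0.0041 -0.0027 -0.6893] turn -0.0004 q6 -0.06 t 3.8
[-1.8436 -0.6195  6.2414]
```

```bash
python3 -m handwheel '[[-1,0,0,0,0],[-1,0,0,0,0]]'; python3 - <<'E'
from h import *
s=robot.get_state(); T=cam("top");S=cam("side")
im=robot.camera("side")[:,:,::-1]; x,y=map(int,proj(S,[.421,.173,.1]));print(x,y)
a=cv2.resize(im[y-65:y+65,x-60:x+60],None,fx=4,fy=4,interpolation=cv2.INTER_CUBIC)
im=robot.camera("wrist")[:,:,::-1][130:390,170:470]
o=np.zeros((520,785,3),np.uint8);o[:,:480]=a;o[:260,485:785]=im
cv2.imwrite("pics/grip.png",cv2.convertScaleAbs(o,alpha=1.6,beta=20))
E
```

```text
time_s: 4.03
tool_pos: [0.4221, 0.173, 0.0777]
tcp_rot: [0.0, 0.579, 0.815, 0.0]
wrist_force: [-1.3, -0.4, 5.1]
width: 0.0639
gripper_force: 30.0
343 307
```

View pics/grip.png

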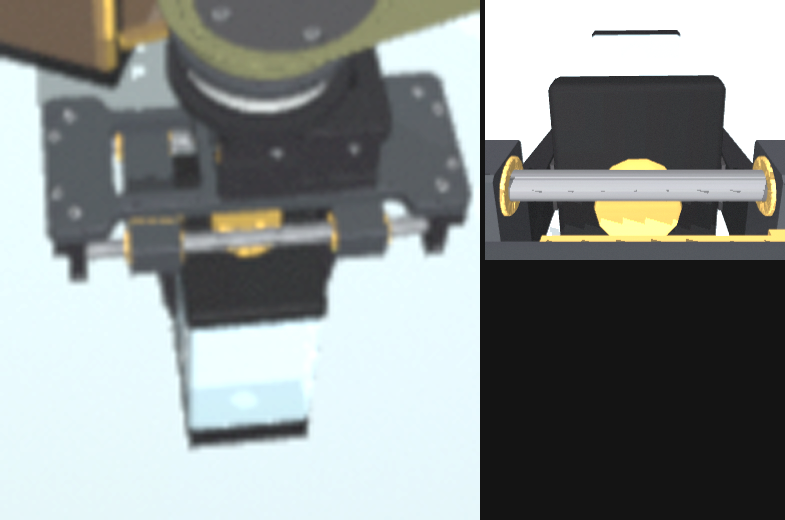

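The side and wrist crops suggest the fingers touch the lid, since the width reads 64 mm rather than 60 mm. I'll reopen, go 7 mm lower and grip again to compare.

```bash
python3 -m handwheel '[[0,0,0,0,0],[0,0,0,0,0],[0,0,0,0.02,0],[0,0,0,0.028,0],[0,0,0,0.028,0],[-1,0,0,0.028,0],[-1,0,0,0.028,0],[-1,0,0,0.028,0],[-1,0,0,0.028,0],[-1,0,0,0.028,0],[-1,0,0,0.028,0]]'
```

```text
time_s: 5.5
tool_pos: [0.4253, 0.174, 0.0772]
tcp_rot: [0.002, 0.579, 0.816, 0.002]
wrist_force: [-10.8, -3.2, 33.7]
width: 0.0636
gripper_force: 29.8
```

Opening 0 is only about 47 mm, so it never let go. I'll back off, open fully, then lower.

```bash
python3 -m handwheel '[[-1,0,0,-0.02,0],[-1,0,0,-0.028,0],[1,0,0,-0.028,0],[1,0,0,-0.028,0],[1,0,0,-0.028,0],[1,0,0,0,0],[1,0,0,0,0],[1,0,0,0,0]]'; python3 - <<'E'
from h import *
s=robot.get_state(); c=cam("wrist",s)
im=robot.camera("wrist")[:,:,::-1]; cv2.imwrite("pics/w2.png",im)
go([.4211,.1737,.07],19.3); print(s["wrist_force"],s["width"])
E
```

```text
time_s: 6.5
tool_pos: [0.4217, 0.1729, 0.07]
tcp_rot: [-0.0, 0.579, 0.815, -0.0]
wrist_force: [0.7, 1.0, -0.2]
width: 0.0949
gripper_force: 0.0
yawnow 19.22 pos [0.4218 0.1729 0.0701] row [ 0.004  -0.0015  0.0004] turn -0.0004 q6 -0.06 t 6.5
[ 0.6529  0.9793 -0.2223] 0.09488872702557803
```

View pics/w2.png

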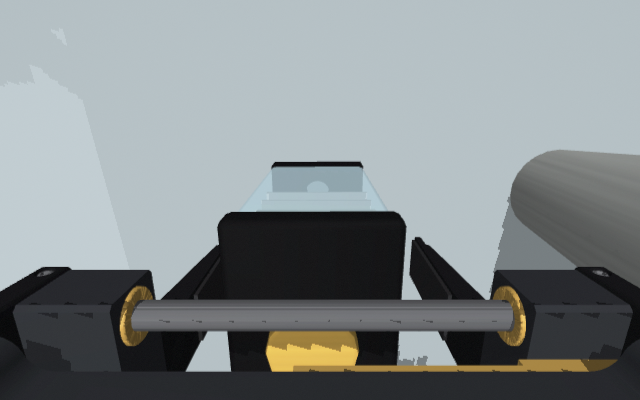

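Jug still stands upright between the fingers (lid columns 218–405), slightly left of centre. Closing.

```bash
python3 -m handwheel '[[-1,0,0,0,0],[-1,0,0,0,0],[-1,0,0,0,0],[-1,0,0,0,0],[-1,0,0,0,0],[-1,0,0,0,0],[-1,0,0,0,0]]'
```

```text
time_s: 7.42
tool_pos: [0.4217, 0.1728, 0.0702]
tcp_rot: [-0.0, 0.579, 0.815, -0.0]
wrist_force: [-1.7, -0.3, 2.0]
width: 0.0633
gripper_force: 30.0
```

```bash
python3 -m handwheel '[[-1,0,0,-0.05,0],[-1,0,0,-0.15,0],[-1,0,0,-0.3,0],[-1,0,0,-0.5,0],[-1,0,0,-0.68,0],[-1,0,0,-0.68,0],[-1,0,0,-0.68,0],[-1,0,0,-0.68,0]]'; python3 - <<'E'
from h import *
s=robot.get_state()
im=robot.camera("wrist")[:,:,::-1]; S=cam("side");T=cam("top")
o=np.zeros((600,800,3),np.uint8)
def cr(n,w,h,k,X):
    i=robot.camera(n)[:,:,::-1];x,y=map(int,proj(cam(n),X)); print(n,x-w//2,y-h//2)
    return cv2.resize(i[y-h//2:y+h//2,x-w//2:x+w//2],None,fx=k,fy=k,interpolation=cv2.INTER_CUBIC)
X=s["tool_pos"]
o[:600,:400]=cr("side",100,150,4,X); o[:300,400:]=cv2.resize(im[120:300,160:480],(400,225)) if 0 else im[60:360,120:520]
o[300:,400:]=cr("top",100,75,4,X)
cv2.imwrite("pics/lift.png",cv2.convertScaleAbs(o,alpha=1.5,beta=15))
print(s["wrist_force"],s["width"],X)
E
```

```text
time_s: 8.43
tool_pos: [0.4205, 0.1725, 0.2374]
tcp_rot: [-0.001, 0.579, 0.815, -0.002]
wrist_force: [-1.7, 0.1, -4.0]
width: 0.0633
gripper_force: 30.0
side 297 189
top 162 202Traceback (most recent call last):
  File "<stdin>", line 10, in <module>
ValueError: could not broadcast input array from shape (296,400,3) into shape (300,400,3)
```

```bash
python3 - <<'E'
from h import *
go([.635,-.184,.242],-4.8)
S=cam("side");s=robot.get_state()
im=robot.camera("side")[:,:,::-1]
a=cv2.resize(im[185:335,297:397],None,fx=4,fy=4,interpolation=cv2.INTER_CUBIC)
w=robot.camera("wrist")[60:360,120:520,::-1]
o=np.zeros((600,800,3),np.uint8);o[:,:400]=a;o[:300,400:]=w
cv2.imwrite("pics/lift.png",cv2.convertScaleAbs(o,alpha=1.5,beta=15))
E
```

```text
yawnow 19.22 pos [0.421  0.1727 0.2384] row [-1.6289  0.3383 -0.0158] turn 0.1335 q6 -0.06 t 8.6
```

View pics/lift.png

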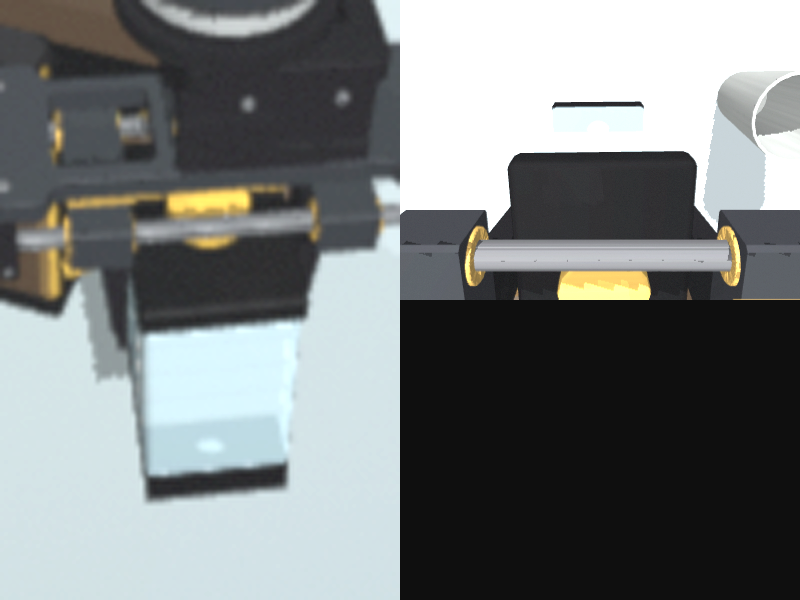

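The jug hangs in the grip with its foot shifted about 3 mm off the lid centre (foot column 318, lid column 322). That fits the jug being tipped by an off-centre closing. I'll set it down and regrip it centred, with the pads flat on the lid band.

```bash
python3 -m handwheel '[[-1,0,0,0.2,0],[-1,0,0,0.4,0],[-1,0,0,0.55,0],[-1,0,0,0.63,0],[-1,0,0,0.668,0],[-1,0,0,0.676,0],[-1,0,0,0.676,0],[1,0,0,0.676,0],[1,0,0,0.676,0],[1,0,0,0.676,0],[1,0,-0.013,0.62,0],[1,0,-0.013,0.62,0],[1,0,-0.013,0.62,0]]'; python3 - <<'E'
from h import *
s=robot.get_state();w=robot.camera("wrist")[:,:,::-1]
g=w.max(2)
for r in range(130,300,10):
    x=np.where(g[r,200:450]<45)[0]+200
    if len(x): print(r,x.min(),x.max(),len(x),end=" | ")
cv2.imwrite("pics/w3.png",w)
E
```

```text
time_s: 10.3
tool_pos: [0.4189, 0.1719, 0.0856]
tcp_rot: [0.0, 0.579, 0.815, 0.0]
wrist_force: [-0.2, -0.6, -1.1]
width: 0.0955
gripper_force: 0.0
160 283 364 82 | 200 257 397 141 | 210 243 406 164 | 220 242 406 165 | 230 243 406 164 | 240 224 421 181 | 250 212 433 205 | 260 201 443 226 | 270 200 449 233 | 280 200 449 195 | 290 200 449 155 |
```

Lid and foot are now both centred (columns about 324 and 323.5). Closing and lifting.

```bash
python3 -m handwheel '[[-1,0,0,0,0],[-1,0,0,0,0],[-1,0,0,0,0],[-1,0,0,0,0],[-1,0,0,0,0],[-1,0,0,0,0],[-1,0,0,-0.06,0],[-1,0,0,-0.2,0],[-1,0,0,-0.4,0],[-1,0,0,-0.6,0],[-1,0,0,-0.68,0],[-1,0,0,-0.68,0],[-1,0,0,-0.68,0]]'; python3 - <<'E'
from h import *
s=robot.get_state();w=robot.camera("wrist")[:,:,::-1]
g=w.max(2)
for r in list(range(140,180,4))+list(range(190,300,10)):
    x=np.where(g[r,200:450]<45)[0]+200
    if len(x): print(r,x.min(),x.max(),len(x),end=" | ")
cv2.imwrite("pics/w4.png",w); go([.635,-.184,.255],-4.8,s)
E
```

```text
time_s: 11.98
tool_pos: [0.4175, 0.1715, 0.2523]
tcp_rot: [-0.001, 0.579, 0.815, -0.002]
wrist_force: [-0.6, 0.0, -4.0]
width: 0.0638
gripper_force: 30.0
160 283 364 82 | 210 240 404 165 | 220 240 405 166 | 230 240 404 165 | 240 241 403 163 | 250 242 402 161 | 260 236 409 174 | 270 228 417 190 | 280 200 449 196 | 290 206 439 167 | yawnow 19.23 pos [0.4175 0.1715 0.2523] row [-1.6291  0.3534 -0.0128] turn 0.1335 q6 -0.06 t 12.0
```

```bash
python3 -m handwheel '[[-1,-0.3,0.06,0,0],[-1,-0.6,0.12,0,0.03],[-1,-0.9,0.2,0,0.06],[-1,-0.9,0.2,0,0.1334],[-1,-0.9,0.2,0,0.1334],[-1,-0.9,0.2,0,0.1334],[-1,-0.9,0.2,0,0.1334]]'; python3 -c "
from h import *
go([.635,-.184,.255],-4.8)"
```

```text
time_s: 12.9
tool_pos: [0.5393, -0.0237, 0.2537]
tcp_rot: [-0.001, 0.736, 0.677, -0.001]
wrist_force: [-1.0, 0.1, -3.5]
width: 0.0638
gripper_force: 30.0
yawnow -4.72 pos [ 0.5393 -0.0237  0.2537] row [-0.6074  0.4342 -0.0062] turn 0.0004 q6 -0.06 t 12.9
```

```bash
python3 -m handwheel '[[-1,-0.2,0.15,0,0],[-1,-0.4,0.3,0,0],[-1,-0.6,0.43,0,0],[-1,-0.6,0.43,0,0],[-1,-0.6,0.43,0,0],[-1,-0.6,0.43,0,0],[-1,-0.6,0.43,0,0]]'; python3 - <<'E'
from h import *
s=robot.get_state();w=robot.camera("wrist")[:,:,::-1];c=cam("wrist",s)
cv2.imwrite("pics/w5.png",w)
print(s["tool_pos"])
for n,X in(("pL",[.6445,-.0795,.071]),("pR",[.640,-.128,.071]),("knob",[.541,-.26,.107]),("BL",[.732,-.007,.14])): print(n,proj(c,X))
E
```

```text
time_s: 13.78
tool_pos: [0.6344, -0.1814, 0.2557]
tcp_rot: [0.0, 0.735, 0.678, 0.0]
wrist_force: [-0.1, 0.3, -3.5]
width: 0.064
gripper_force: 30.0
[ 0.6344 -0.1814  0.2557]
pL [323.9909  80.317 ]
pR [323.3907 131.2238]
knob [237.9617 272.1936]
BL [438.0477 -43.4709]
```

View pics/w5.png

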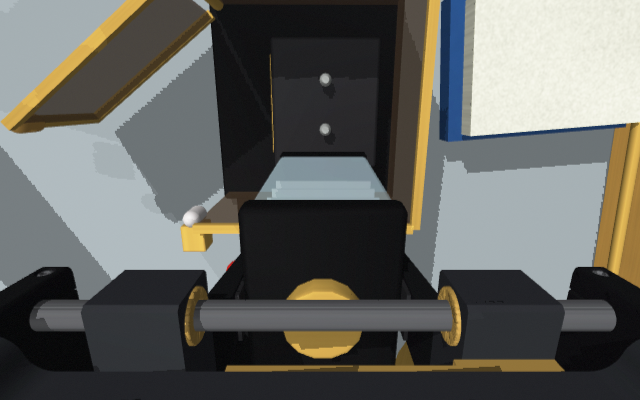

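Pegs show at (325,79) and (325,129), within 2 px of prediction. The jug's lid is centred near column 322 and its foot near 323. Next step is refining both in the tool frame.

```bash
python3 - <<'E'
from h import *
s=robot.get_state();w=cv2.imread("pics/w5.png");c=cam("wrist",s);T=rot(s["tcp_rot"]);P=s["tool_pos"]
g=w.max(2).astype(int)
m=(g[60:145,305:345]>95).astype(np.uint8)
n,l,st,ce=cv2.connectedComponentsWithStats(m)
pk=[]
for i in range(1,n):
    if st[i][4]>20: q=ce[i]+[305,60];X=plane(c,q,.071);pk.append(X);print("peg",st[i],q,X,"tool",T.T@(X-P))
if len(pk)==2:
    mid=(pk[0]+pk[1])/2;d=pk[0]-pk[1];print("mid",mid,"sep",np.linalg.norm(d),"y ang",np.degrees(np.arctan2(d[1],d[0])))
print("col322 rows",[(r,g[r,300]) for r in range(144,166)]) 
print([(r,g[r,322]) for r in range(190,214)])
r=155;print("foot row cols",[(x,g[r,x]) for x in list(range(274,290))+list(range(358,374))])
for r in(210,230): x=[x for x in range(225,425) if g[r,x]<45];print(r,x[0],x[-1])
zl=P[2]-.0856
for nm,px,h in(("lid far edge",(322,201),.134),("foot far edge top",(322,157),.018),("foot far edge",(322,152),.0)):
    X=plane(c,px,zl+h);print(nm,T.T@(X-P))
# gold strip/ deck edges
E
```

```text
peg [15 13 10 11 87] [324.3908  78.2759] [ 0.6451 -0.0779  0.071 ] tool [0.1042 0.002  0.1847]
peg [15 64  9 10 81] [324.1235 128.4568] [ 0.641  -0.1255  0.071 ] tool [0.0564 0.0018 0.1847]
mid [ 0.6431 -0.1017  0.071 ] sep 0.047828977406937354 y ang 85.09591669626418
col322 rows [(144, np.int64(43)), (145, np.int64(44)), (146, np.int64(44)), (147, np.int64(45)), (148, np.int64(43)), (149, np.int64(45)), (150, np.int64(45)), (151, np.int64(38)), (152, np.int64(17)), (153, np.int64(15)), (154, np.int64(14)), (155, np.int64(18)), (156, np.int64(66)), (157, np.int64(133)), (158, np.int64(156)), (159, np.int64(156)), (160, np.int64(155)), (161, np.int64(156)), (162, np.int64(156)), (163, np.int64(155)), (164, np.int64(156)), (165, np.int64(155))]
[(190, np.int64(179)), (191, np.int64(179)), (192, np.int64(179)), (193, np.int64(180)), (194, np.int64(179)), (195, np.int64(179)), (196, np.int64(179)), (197, np.int64(177)), (198, np.int64(173)), (199, np.int64(158)), (200, np.int64(15)), (201, np.int64(17)), (202, np.int64(14)), (203, np.int64(15)), (204, np.int64(14)), (205, np.int64(16)), 
[... 301 characters left out ...]
4(43)), (280, np.int64(28)), (281, np.int64(15)), (282, np.int64(15)), (283, np.int64(18)), (284, np.int64(17)), (285, np.int64(14)), (286, np.int64(16)), (287, np.int64(16)), (288, np.int64(13)), (289, np.int64(16)), (358, np.int64(15)), (359, np.int64(15)), (360, np.int64(14)), (361, np.int64(15)), (362, np.int64(15)), (363, np.int64(15)), (364, np.int64(15)), (365, np.int64(17)), (366, np.int64(27)), (367, np.int64(40)), (368, np.int64(40)), (369, np.int64(40)), (370, np.int64(42)), (371, np.int64(41)), (372, np.int64(40)), (373, np.int64(37))]
210 239 406
230 240 405
lid far edge [ 0.0461 -0.     -0.0484]
foot far edge top [ 0.045  -0.0002  0.0676]
foot far edge [ 0.046  -0.0002  0.0856]
```

```bash
python3 -m handwheel '[[-1,0.15,0,0,0],[-1,0.25,0.005,0,0],[-1,0.306,0.005,0,0],[-1,0.306,0.005,0,0],[-1,0.306,0.005,0,0],[-1,0.306,0.005,0.15,0],[-1,0.306,0.005,0.25,0],[-1,0.306,0.005,0.32,0],[-1,0.306,0.005,0.34,0],[-1,0.306,0.005,0.34,0],[-1,0.306,0.005,0.34,0]]'; python3 - <<'E'
from h import *
s=robot.get_state();T=rot(s["tcp_rot"])
P0=np.array([.6344,-.1814,.2557]); print("moved in tool",T.T@(s["tool_pos"]-P0),"target",.0766,.0013); go([.6431-.0036*.085,-.1017-.0036,.1456],-4.9)
E
```

```text
time_s: 15.2
tool_pos: [0.6431, -0.1068, 0.1718]
tcp_rot: [0.001, 0.736, 0.677, 0.001]
wrist_force: [-0.1, 0.3, -4.2]
width: 0.0638
gripper_force: 30.0
moved in tool [0.0751 0.0022 0.0839] target 0.0766 0.0013
yawnow -4.79 pos [ 0.6431 -0.1068  0.1718] row [ 0.0058 -0.002   0.1047] turn 0.0006 q6 -0.16 t 15.2
```

```bash
python3 -m handwheel '[[-1,0.006,-0.003,0,0],[-1,0.006,-0.003,0.02,0],[-1,0.006,-0.003,0.04,0],[-1,0.006,-0.003,0.055,0],[-1,0.006,-0.003,0.065,0],[-1,0.006,-0.003,0.065,0]]'
```

```text
time_s: 15.95
tool_pos: [0.6414, -0.1049, 0.1535]
tcp_rot: [-0.0, 0.736, 0.677, -0.0]
wrist_force: [-0.1, -0.0, -3.6]
width: 0.0639
gripper_force: 30.0
```

Underside is about 6 mm below the peg tips with no contact force, so it's on the pegs.

```bash
python3 -m handwheel '[[-1,0,0,0.01,0],[-1,0,0,0.018,0],[-1,0,0,0.025,0],[-1,0,0,0.029,0],[-1,0,0,0.029,0]]'
```

```text
time_s: 16.58
tool_pos: [0.6416, -0.1049, 0.1466]
tcp_rot: [-0.0, 0.736, 0.677, -0.0]
wrist_force: [0.1, 1.1, -3.8]
width: 0.0639
gripper_force: 30.0
```

```bash
python3 -m handwheel '[[-1,0,0,0.003,0],[-1,0,0,0.006,0],[-1,0,0,0.006,0]]'
```

```text
time_s: 16.95
tool_pos: [0.6419, -0.1048, 0.1463]
tcp_rot: [0.0, 0.736, 0.677, 0.0]
wrist_force: [-2.9, 1.6, 2.9]
width: 0.064
gripper_force: 30.0
```

It's resting on the deck: the load has come off the grip at the expected height. Release and rise.

```bash
python3 -m handwheel '[[0.5,0,0,0,0],[1,0,0,0,0],[1,0,0,0,0],[1,0,0,0,0],[1,0,0,-0.15,0],[1,0,0,-0.35,0],[1,0,0,-0.55,0],[1,0,0,-0.55,0],[1,0,0,-0.55,0]]'; python3 - <<'E'
from h import *
s=robot.get_state();c=cam("wrist",s)
w=robot.camera("wrist")[:,:,::-1];cv2.imwrite("pics/w6.png",w)
t=robot.camera("top")[:,:,::-1];S=robot.camera("side")[:,:,::-1]
def cap(im,cm,nm):
    m=cv2.inRange(cv2.cvtColor(im,cv2.COLOR_BGR2HSV),(15,90,90),(35,255,255))
    n,l,st,ce=cv2.connectedComponentsWithStats(m);q=proj(cm,[.6431,-.1017,.204]);print(nm,"expect",q)
    for i in range(1,n):
        if st[i][4]>40 and np.hypot(*(ce[i]-q))<40: print(st[i],ce[i],plane(cm,ce[i],.204))
cap(w,c,"wrist");cap(t,cam("top"),"top");cap(S,cam("side"),"side")
o=np.zeros((600,800,3),np.uint8)
o[:400,:640]=w; 
o=np.vstack([w[40:360],np.hstack([cv2.resize(S[120:260,220:400],(360,280)),cv2.resize(t[130:270,260:400],(280,280))])])
cv2.imwrite("pics/seat.png",cv2.convertScaleAbs(o,alpha=1.4,beta=15)); print(s["tool_pos"])
E
```

```text
time_s: 18.08
tool_pos: [0.6414, -0.1049, 0.2822]
tcp_rot: [-0.0, 0.736, 0.677, -0.0]
wrist_force: [0.2, -0.2, -0.3]
width: 0.0951
gripper_force: 0.0
wrist expect [324.1064 209.6998]
[ 303  188   41   41 1341] [322.9463 208.0634] [ 0.6423 -0.1003  0.204 ]
top expect [316.8209 159.0939]
[288 136  12   4  46] [293.2826 137.5652] [ 0.7068 -0.036   0.204 ]
[339 139  22  75 332] [352.3976 176.1807] [ 0.5928 -0.1996  0.204 ]
side expect [275.8479 160.3191]
[264 133  25  13 234] [275.0897 139.2692] [ 0.6724 -0.1809  0.204 ]
[270 157  14  12 130] [276.6692 162.1   ] [ 0.6391 -0.0959  0.204 ]
[ 0.6414 -0.1049  0.2822]
```

View pics/seat.png

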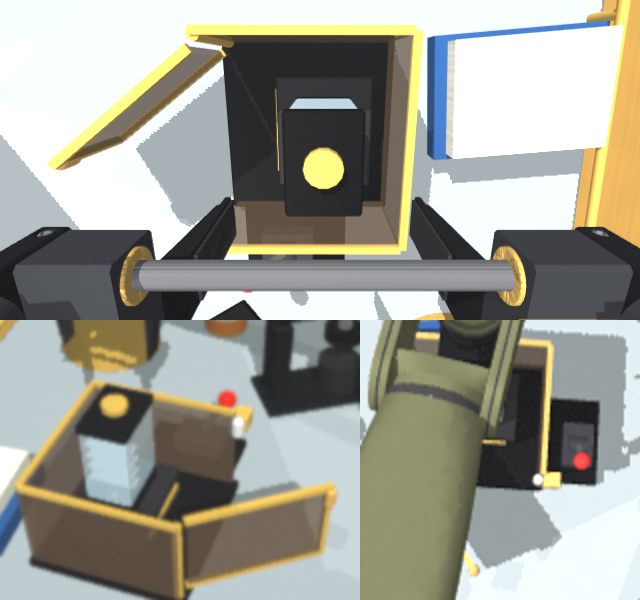

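The views show the jug upright and centred on the block (cap at (323,208), within 2 mm of the peg midpoint). Door still open, from about (190,85) to (52,203) in the wrist frame. Now I'll get the guard and door geometry for the push.

```bash
python3 - <<'E'
from h import *
s=robot.get_state();w=cv2.imread("pics/w6.png");c=cam("wrist",s)
m=cv2.inRange(cv2.cvtColor(w,cv2.COLOR_BGR2HSV),(15,90,80),(35,255,255))
rows=lambda x,a,b:np.where(m[a:b,x])[0]+a
cols=lambda y,a,b:np.where(m[y,a:b])[0]+a
L=lambda v:(int(v[0]),int(v[-1])) if len(v) else None
P=lambda q,z=.14:plane(c,q,z)[:2]
for x in(260,320,390): r=rows(x,50,110);print("left rim outer",x,L(r),P((x,r[0])))
for y in(100,160,220,270): r=cols(y,395,430);print("back outer",y,L(r),P((r[-1],y)))
for x in(260,320,390): r=rows(x,270,300);print("right rim",x,L(r),P((x,r[-1])) if len(r) else "")
print("leftrim row78 cols",L(cols(70,150,300)),L(cols(74,150,300)))
for x in(60,90,120,150,180): r=rows(x,70,215);print("door",x,L(r),P((x,r[0]),.138),P((x,r[-1]),.138))
r=[L(cols(y,40,200)) for y in range(180,212,4)];print("edge",r)
E
```

```text
left rim outer 260 (65, 74) [0.5971 0.0112]
left rim outer 320 (65, 74) [0.6476 0.007 ]
left rim outer 390 (65, 74) [0.7064 0.0021]
back outer 100 (410, 420) [ 0.7314 -0.0283]
back outer 160 (406, 416) [ 0.7277 -0.0803]
back outer 220 (402, 411) [ 0.7225 -0.1377]
back outer 270 (398, 407) [ 0.718  -0.1902]
right rim 260 (284, 294) [ 0.5679 -0.2052]
right rim 320 (284, 294) [ 0.6291 -0.2102]
right rim 390 (284, 293) [ 0.7004 -0.2148]
leftrim row78 cols (186, 299) (185, 299)
door 60 (191, 209) [ 0.3942 -0.0825] [ 0.3889 -0.0999]
door 90 (165, 194) [ 0.4292 -0.0607] [ 0.4216 -0.0877]
door 120 (139, 182) [ 0.4626 -0.0397] [ 0.4528 -0.0787]
door 150 (113, 158) [ 0.4947 -0.0196] [ 0.4858 -0.0588]
door 180 (86, 133) [0.5257 0.0004] [ 0.5177 -0.0389]
edge [(73, 124), (68, 117), (64, 106), (59, 97), (54, 86), (50, 79), (48, 74), (52, 65)]
```

```bash
cat > door.py <<'E'
from h import *
H=np.array([.539,.004]);Y=-4.75
def tcp(th,r=.15,gap=0):
    a=np.radians(Y-90)-th; d=np.array([np.cos(a),np.sin(a)]); n=np.array([np.cos(a-np.pi/2),np.sin(a-np.pi/2)])
    b=np.radians(Y); ext=.010*abs(n@[np.cos(b),np.sin(b)])+.012*abs(n@[-np.sin(b),np.cos(b)])
    return H+r*d+(.004+ext+gap)*n
if __name__=="__main__":
    print("start",tcp(.925,.15,.045))
    p0=tcp(.925,.15,.045);x=np.array([np.cos(np.radians(Y+180)),np.sin(np.radians(Y+180))]);y=np.array([-x[1]*-1,x[0]*-1]);y=np.array([np.cos(np.radians(Y+90)),np.sin(np.radians(Y+90))])
    for th in(.925,.8,.65,.5,.35,.2,.15,.1,.07,.04,.02,0): d=tcp(th)-p0;print(th,tcp(th),"row",[round(float(v)/.25,3) for v in(d@x,d@y)])
    p=tcp(.925,.15,.045);go([*p,.285],90+Y);go([*p,.09],90+Y)
E
python3 door.py
```

```text
start [ 0.3777 -0.0214]
0.925 [ 0.4017 -0.0595] row [-0.108, -0.144]
0.8 [ 0.4107 -0.0761] row [-0.15, -0.207]
0.65 [ 0.4244 -0.0946] row [-0.21, -0.276]
0.5 [ 0.441 -0.111] row [-0.282, -0.336]
0.35 [ 0.4602 -0.1248] row [-0.363, -0.385]
0.2 [ 0.4816 -0.1355] row [-0.452, -0.42]
0.15 [ 0.4891 -0.1383] row [-0.483, -0.429]
0.1 [ 0.4968 -0.1407] row [-0.515, -0.436]
0.07 [ 0.5015 -0.142 ] row [-0.534, -0.44]
0.04 [ 0.5062 -0.1431] row [-0.553, -0.442]
0.02 [ 0.5094 -0.1437] row [-0.566, -0.444]
0 [ 0.5126 -0.1443] row [-0.579, -0.445]
yawnow -4.79 pos [ 0.6407 -0.1047  0.2801] row [ 0.2443 -1.0765 -0.0152] turn 0.4998 q6 -0.16 t 18.2
yawnow -4.79 pos [ 0.6407 -0.1047  0.2801] row [ 0.2438 -1.0735  0.7648] turn 0.4998 q6 -0.16 t 18.2
```

```bash
python3 -m handwheel '[[-1,0.08,-0.25,0,0],[-1,0.16,-0.5,0,0],[-1,0.2,-0.75,0,-0.1],[-1,0.24,-1,0,-0.2],[-1,0.24,-1,0,-0.3],[-1,0.24,-1,0,-0.4],[-1,0.24,-1,0,-0.5],[-1,0.24,-1,0,-0.5],[-1,0.24,-1,0,-0.5],[-1,0.24,-1,0,-0.5],[-1,0.24,-1,0,-0.5],[-1,0.24,-1,0,-0.5]]';python3 door.py | tail -2
```

```text
time_s: 19.73
tool_pos: [0.397, -0.0242, 0.2814]
tcp_rot: [-0.001, 0.042, 0.999, 0.0]
wrist_force: [0.5, 0.1, -0.3]
width: 0.0003
gripper_force: 0.0
yawnow 85.16 pos [ 0.397  -0.0242  0.2814] row [ 0.0782  0.0045 -0.0143] turn -0.0005 q6 -1.68 t 19.7
yawnow 85.16 pos [ 0.397  -0.0242  0.2814] row [0.0764 0.0043 0.7656] turn -0.0005 q6 -1.68 t 19.7
```

```bash
python3 -m handwheel '[[-1,0.076,0.004,0,0],[-1,0.076,0.004,0.2,0],[-1,0.076,0.004,0.45,0],[-1,0.076,0.004,0.65,0],[-1,0.076,0.004,0.766,0],[-1,0.076,0.004,0.766,0],[-1,0.076,0.004,0.766,0]]';python3 door.py | tail -1
```

```text
time_s: 20.6
tool_pos: [0.3794, -0.0219, 0.0924]
tcp_rot: [0.001, 0.042, 0.999, -0.0]
wrist_force: [1.2, -0.0, -0.3]
width: 0.0004
gripper_force: 0.0
yawnow 85.18 pos [ 0.3794 -0.0219  0.0924] row [0.0073 0.0012 0.0094] turn -0.0004 q6 -1.69 t 20.6
```

```bash
python3 -m handwheel '[[-1,-0.06,-0.08,0,0],[-1,-0.108,-0.144,0,0],[-1,-0.13,-0.175,0,0],[-1,-0.15,-0.207,0,0],[-1,-0.18,-0.24,0,0],[-1,-0.21,-0.276,0,0],[-1,-0.245,-0.306,0,0],[-1,-0.282,-0.336,0,0],[-1,-0.32,-0.36,0,0],[-1,-0.363,-0.385,0,0],[-1,-0.41,-0.405,0,0],[-1,-0.452,-0.42,0,0],[-1,-0.452,-0.42,0,0]]';python3 door.py | tail -1
```

```text
time_s: 22.22
tool_pos: [0.4833, -0.1361, 0.0913]
tcp_rot: [0.0, 0.042, 0.999, -0.0]
wrist_force: [0.6, -0.4, -0.4]
width: 0.0004
gripper_force: 0.0
yawnow 85.21 pos [ 0.4833 -0.1361  0.0913] row [0.4593 0.4219 0.005 ] turn -0.0002 q6 -1.87 t 22.2
```

```bash
python3 -m handwheel '[[-1,-0.025,-0.008,0,0],[-1,-0.05,-0.014,0,0],[-1,-0.07,-0.018,0,0],[-1,-0.09,-0.02,0,0],[-1,-0.09,-0.02,0,0]]'; python3 -m handwheel '[[-1,-0.008,-0.001,0,0],[-1,-0.016,-0.002,0,0],[-1,-0.016,-0.002,0,0]]'
```

```text
time_s: 22.85
tool_pos: [0.5053, -0.143, 0.0914]
tcp_rot: [0.001, 0.042, 0.999, -0.0]
wrist_force: [0.0, 1.5, 0.1]
width: 0.0002
gripper_force: 0.0
time_s: 23.22
tool_pos: [0.5084, -0.1435, 0.0912]
tcp_rot: [-0.0, 0.042, 0.999, -0.0]
wrist_force: [-1.0, -0.4, 1.0]
width: 0.0002
gripper_force: 0.4
```

```bash
python3 -m handwheel '[[-1,-0.008,0,0,0],[-1,-0.012,0,0,0],[-1,-0.012,0,0,0]]';  python3 - <<'E'
from h import *
s=robot.get_state();o=[robot.camera(n)[:,:,::-1] for n in("side","top")]
a=cv2.resize(o[0][120:270,210:410],(800,600)); b=cv2.resize(o[1][180:280,270:400],(390,300))
a[300:,410:]=b
cv2.imwrite("pics/door.png",cv2.convertScaleAbs(a,alpha=1.4,beta=15))
E
```

```text
time_s: 23.6
tool_pos: [0.5083, -0.1435, 0.0912]
tcp_rot: [-0.004, 0.042, 0.999, 0.0]
wrist_force: [-14.0, 0.6, 8.7]
width: 0.0003
gripper_force: 7.1
```

View pics/door.png

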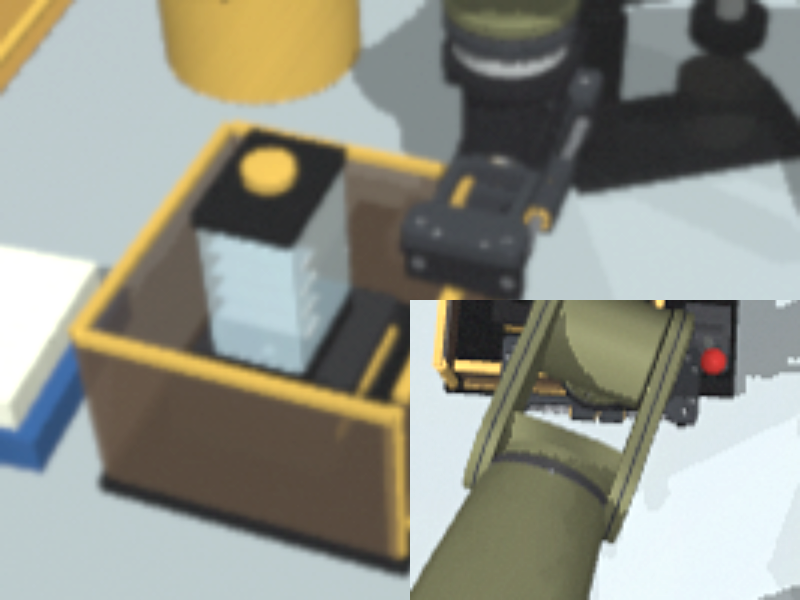

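The crops show the jug home in the guard. The door brass is in line with the front, though the hand still hides its free edge, and the push met a hard stop at 14 N. I'll back off and check the door numerically.

```bash
python3 -m handwheel '[[-1,0.03,0,0,0],[-1,0.15,0,0,0],[-1,0.25,0,0,0],[-1,0.3,0,-0.2,0],[-1,0.3,0,-0.45,0],[-1,0.3,0,-0.6,0],[-1,0.3,0,-0.6,0],[-1,0.3,0,-0.6,0]]';  python3 - <<'E'
from h import *
s=robot.get_state();W=robot.camera("wrist")[:,:,::-1];c=cam("wrist",s);S=robot.camera("side")[:,:,::-1];t=robot.camera("top")[:,:,::-1]
cv2.imwrite("pics/w7.png",W);cv2.imwrite("pics/side7.png",S);cv2.imwrite("pics/top7.png",t)
print(s["tool_pos"])
O=np.array([.630,-.0482]);Y=np.radians(-4.75);bx=np.array([np.cos(Y),np.sin(Y)]);by=np.array([-np.sin(Y),np.cos(Y)])
Bf=lambda p:np.array([p[0]@np.r_[1] if 0 else p[:2]@bx-O[0],p[:2]@by-O[1]])
w=lambda x,y,z:np.r_[(O[0]+x)*bx+(O[1]+y)*by,z]
for nm,cm,im in(("wrist",c,W),("side",cam("side"),S),("top",cam("top"),t)):
    print(nm,"expected shut edge top",proj(cm,w(-.094,-.088,.138)),"hinge",proj(cm,w(-.094,.098,.138)),"catch",proj(cm,w(-.103,-.12,.13)))
    m=cv2.inRange(cv2.cvtColor(im,cv2.COLOR_BGR2HSV),(15,90,80),(35,255,255))
    for y in(-.07,-.04,0,.04,.08):
        best=[round(x,4) for x in np.arange(-.2,-.05,.002) if (lambda q:0<=q[1]<400 and 0<=q[0]<640 and m[int(round(q[1])),int(round(q[0]))])(proj(cm,w(x,y,.138)))]
        print(y,best[:1],best[-1:],len(best),end="; ")
    print()
# red knob & press
for nm,cm,im in(("top",cam("top"),t),("side",cam("side"),S),("wrist",c,W)):
    h=cv2.cvtColor(im,cv2.COLOR_BGR2HSV);m=cv2.inRange(h,(0,170,120),(6,255,255))|cv2.inRange(h,(174,170,120),(180,255,255))
    n,l,st,ce=cv2.connectedComponentsWithStats(m)
    for i in range(1,n):
        if st[i][4]>15:X=plane(cm,ce[i],.107);print(nm,"red",st[i],X,Bf(X))
T=cam("top")
for px in((402,213),(470,268)):
    for z in(0,.17):print(px,z,plane(T,px,z)[:2],Bf(plane(T,px,z)))
E
```

```text
time_s: 24.7
tool_pos: [0.4363, -0.1372, 0.24]
tcp_rot: [-0.0, 0.042, 0.999, 0.0]
wrist_force: [0.1, 0.1, -0.4]
width: 0.0007
gripper_force: 0.0
[ 0.4363 -0.1372  0.24  ]
wrist expected shut edge top [281.9195 299.6943] hinge [488.208  299.5942] catch [247.6476 286.2639]
-0.07 [np.float64(-0.148)] [np.float64(-0.144)] 3; -0.04 [np.float64(-0.148)] [np.float64(-0.148)] 1; 0 [np.float64(-0.148)] [np.float64(-0.144)] 3; 0.04 [np.float64(-0.148)] [np.float64(-0.094)] 9; 0.08 [np.float64(-0.126)] [np.float64(-0.096)] 12; 
side expected shut edge top [333.3077 169.427 ] hinge [307.6619 220.573 ] catch [340.3018 165.0648]
-0.07 [np.float64(-0.108)] [np.float64(-0.09)] 10; -0.04 [np.float64(-0.114)] [np.float64(-0.09)] 9; 0 [np.float64(-0.126)] [np.float64(-0.092)] 8; 0.04 [np.float64(-0.132)] [np.float64(-0.09)] 8; 0.08 [np.float64(-0.132)] [np.float64(-0.072)] 12; 
top expected shut edge top [344.6008 204.938 ] hinge [280.842 200.576] catch [355.1984 209.1469]
-0.07 [] [] 0; -0.04 [np.float64(-0.056)] [np.float64(-0.052)] 3; 0 [] [] 0; 0.04 [np.float64(-0.116)] [np.float64(-0.056)] 10; 0.08 [np.float64(-0.1)] [np.float64(-0.09)] 6; 
top red [367 196   8   8  46] [ 0.542  -0.2592  0.107 ] [-0.0684 -0.1652]
side red [330 156   8   7  46] [ 0.5402 -0.2596  0.107 ] [-0.0702 -0.1658]
wrist red [200 293  21   7 115] [ 0.5322 -0.2566  0.107 ] [-0.0784 -0.1635]
(402, 213) 0 [ 0.5152 -0.3751] [-0.0855 -0.2829]
(402, 213) 0.17 [ 0.4928 -0.3389] [-0.1109 -0.2487]
(470, 268) 0 [ 0.3361 -0.5822] [-0.2468 -0.5041]
(470, 268) 0.17 [ 0.3385 -0.5172] [-0.2498 -0.4392]
```

The door's brass edge lies at a constant x of about -0.09 along its length, so it's parallel to the front and shut. The knob is still at (-0.068, -0.165). Now the lever.

```bash
cat >> h.py <<'E'
O_=np.array([.630,-.0482]);Y_=np.radians(-4.75);bx=np.array([np.cos(Y_),np.sin(Y_)]);by=np.array([-np.sin(Y_),np.cos(Y_)])
Bf=lambda p:np.r_[p[:2]@bx-O_[0],p[:2]@by-O_[1]]
w=lambda x,y,z:np.r_[(O_[0]+x)*bx+(O_[1]+y)*by,z]
E
python3 -c "
from h import *
go(w(-.125,-.165,.1),85.25)"
```

```text
yawnow 85.21 pos [ 0.4358 -0.137   0.2389] row [-0.2394 -0.4516  0.5543] turn -0.0002 q6 -1.91 t 24.9
```

```bash
python3 -m handwheel '[[-1,-0.1,-0.22,0,0],[-1,-0.239,-0.452,0,0],[-1,-0.239,-0.452,0,0],[-1,-0.239,-0.452,0,0],[-1,-0.239,-0.452,0.2,0],[-1,-0.239,-0.452,0.4,0],[-1,-0.239,-0.452,0.5,0],[-1,-0.239,-0.452,0.554,0],[-1,-0.239,-0.452,0.554,0],[-1,-0.239,-0.452,0.554,0]]'; python3 -c "
from h import *
go(w(-.02,-.165,.1),85.25);print(Bf(robot.get_state()['tool_pos']))"
```

```text
time_s: 26.1
tool_pos: [0.4877, -0.2553, 0.1045]
tcp_rot: [0.001, 0.042, 0.999, -0.001]
wrist_force: [-0.3, -0.2, 0.0]
width: 0.0001
gripper_force: 0.0
yawnow 85.24 pos [ 0.4877 -0.2553  0.1045] row [-0.4111  0.0036  0.019 ] turn -0.0001 q6 -2.07 t 26.1
[-0.1228 -0.1659]
```

```bash
python3 -m handwheel '[[-1,-0.06,0.004,0.014,0],[-1,-0.12,0.004,0.016,0],[-1,-0.17,0.004,0.016,0],[-1,-0.21,0.004,0.016,0],[-1,-0.25,0.004,0.016,0],[-1,-0.29,0.004,0.016,0],[-1,-0.33,0.004,0.016,0],[-1,-0.36,0.004,0.016,0],[-1,-0.39,0.004,0.016,0],[-1,-0.41,0.004,0.016,0],[-1,-0.41,0.004,0.016,0]]'; python3 -m handwheel '[[-1,-0.01,0,0,0],[-1,-0.016,0,0,0],[-1,-0.016,0,0,0]]';python3 -c "
from h import *
print(Bf(robot.get_state()['tool_pos']))"
```

```text
time_s: 27.48
tool_pos: [0.5895, -0.2626, 0.0987]
tcp_rot: [0.0, 0.042, 0.999, -0.0]
wrist_force: [-0.7, 0.6, 0.7]
width: 0.0002
gripper_force: 0.0
time_s: 27.85
tool_pos: [0.593, -0.2629, 0.0986]
tcp_rot: [-0.0, 0.042, 0.999, 0.0]
wrist_force: [-0.8, 0.5, 0.2]
width: 0.0006
gripper_force: 0.3
[-0.0173 -0.1647]
```

Nearly over. I'll push in small steps until it meets the stop.

```bash
python3 -m handwheel '[[-1,-0.01,0,0,0],[-1,-0.016,0,0,0],[-1,-0.016,0,0,0]]'; python3 -m handwheel '[[-1,-0.01,0,0,0],[-1,-0.012,0,0,0],[-1,-0.012,0,0,0]]'
```

```text
time_s: 28.22
tool_pos: [0.5942, -0.2631, 0.0984]
tcp_rot: [-0.004, 0.042, 0.999, 0.001]
wrist_force: [-10.7, 1.3, 4.8]
width: 0.0001
gripper_force: 5.3
time_s: 28.6
tool_pos: [0.5945, -0.2631, 0.0984]
tcp_rot: [-0.007, 0.042, 0.999, 0.001]
wrist_force: [-19.6, 2.6, 9.9]
width: 0.0006
gripper_force: 9.8
```

Firm stop. Backing off straight to the front, then up and clear.

```bash
python3 -m handwheel '[[-1,0.06,0,0,0],[-1,0.2,0,0,0],[-1,0.4,0,0,0],[-1,0.5,0,0,0],[-1,0.5,0,-0.25,0],[-1,0.5,0,-0.5,0],[-1,0.75,0,-0.6,0],[-1,0.9,0,-0.6,0],[-1,0.9,0,-0.6,0],[-1,0.9,0,-0.6,0],[-1,0.9,0,-0.6,0],[-1,0.9,0,-0.6,0]]';  python3 - <<'E'
from h import *
s=robot.get_state();print(Bf(s["tool_pos"]))
I={n:robot.camera(n)[:,:,::-1] for n in("side","top")}
for n,im in I.items(): cv2.imwrite(f"pics/{n}9.png",im)
for n,im in I.items():
    cm=cam(n);h=cv2.cvtColor(im,cv2.COLOR_BGR2HSV)
    m=cv2.inRange(h,(0,170,100),(6,255,255))|cv2.inRange(h,(174,170,100),(180,255,255))
    k,l,st,ce=cv2.connectedComponentsWithStats(m)
    for i in range(1,k):
        if st[i][4]>15:print(n,"knob",Bf(plane(cm,ce[i],.107)),st[i][4])
    m=cv2.inRange(h,(15,90,80),(35,255,255))
    for y in(-.08,-.06,-.03,0,.03,.06,.09):
        b=[round(float(x),3) for x in np.arange(-.2,-.03,.002) if m[tuple(np.round(proj(cm,w(x,y,.138))).astype(int)[::-1])]]
        print(y,b[:1],b[-1:],len(b),end="; ")
    k,l,st,ce=cv2.connectedComponentsWithStats(m)
    for i in range(1,k):
        if 30<st[i][4] and np.hypot(*(ce[i]-proj(cm,[.643,-.1017,.204])))<12: print("cap",plane(cm,ce[i],.204))
    a=cv2.imread(f"pics/{n}0.png");d=cv2.absdiff(a,im).max(2)
    for nm,X in(("tin",None),):
        pass
# bystanders: template shift between first and last pictures
for n,nm,(x,y,ww,hh) in(("top","tin",(185,175,35,37)),("side","tin",(230,295,50,70)),("top","press",(400,200,75,75)),("side","press",(345,95,75,72))):
    a=cv2.imread(f"pics/{n}0.png")[y:y+hh,x:x+ww];b=I[n][y-8:y+hh+8,x-8:x+ww+8]
    r=cv2.matchTemplate(np.ascontiguousarray(b),a,cv2.TM_CCOEFF_NORMED);_,v,_,p=cv2.minMaxLoc(r);print(n,nm,"shift",(p[0]-8,p[1]-8),round(v,3))
E
```

```text
time_s: 30.1
tool_pos: [0.3763, -0.2447, 0.2483]
tcp_rot: [-0.0, 0.041, 0.999, 0.0]
wrist_force: [1.1, -0.4, -0.3]
width: 0.0007
gripper_force: 0.0
[-0.2347 -0.1645]
side knob [ 0.0066 -0.1658] 43
-0.08 [-0.122] [-0.09] 11; -0.06 [-0.11] [-0.092] 10; -0.03 [-0.116] [-0.092] 7; 0 [-0.126] [-0.092] 8; 0.03 [-0.134] [-0.092] 9; 0.06 [-0.134] [-0.072] 13; 0.09 [-0.132] [-0.072] 10; cap [ 0.639  -0.0955  0.204 ]
top knob [ 0.0088 -0.1658] 52
-0.08 [-0.112] [-0.092] 7; -0.06 [-0.114] [-0.09] 7; -0.03 [-0.114] [-0.054] 13; 0 [-0.116] [-0.052] 12; 0.03 [-0.114] [-0.054] 9; 0.06 [-0.114] [-0.092] 8; 0.09 [-0.116] [-0.104] 7; cap [ 0.6249 -0.1129  0.204 ]
cap [ 0.6413 -0.1024  0.204 ]
top tin shift (0, 0) 1.0
side tin shift (0, 0) 1.0
top press shift (0, 0) 0.845
side press shift (0, 0) 0.801
```

```bash
python3 -c "
from cell import robot
print(robot.sign_off())"
```

```text
the job is handed in; nothing more can be done
None
```

I handed the job in at about 30 s: the jug is home on both pegs, the door is shut on its catch, the red lever is fully over, and the tin and press measured unmoved; I gripped the jug by its lid, not the clear body.

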